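# Make up the cutting kit and the printing kit

## Task

Make up two kits from the stock on the table, each thing standing or lying flat in its own compartment: in the three-compartment tray the whetstone goes in the long compartment, the steel gauge block in the larger of the two small ones and the small jar in the smallest; in the long two-compartment tray the brayer goes in the long compartment and the large jar in the short one. Set each thing down rather than dropping it, keep the jars upright, and leave the bell and the brass paperweight where they are; finish with everything let go and at rest.

Things in the scene. Friction and masses are not known exactly. Their poses are not given: they have to be found in the camera images.
- gauge_block: plain bright steel block, 60 (its x) by 30 (its y) by 40 high mm, about 0.56 kg, loose; origin at the centre of its underside, z up
- whetstone: buff-grey stone bar, 120 (its x) by 36 (its y) by 35 high mm, about 0.33 kg, loose; origin at the centre of its underside, z up
- small_jar: the smaller of two round white ceramic jars with a dark wooden lid: body 36 mm in diameter up to 34 mm, lid 30 mm in diameter above it, 45 mm high in all, about 0.09 kg, loose; origin at the centre of its underside, z up; the lid does not come off
- large_jar: the larger of two round white ceramic jars with a dark wooden lid: body 52 mm in diameter up to 45 mm, lid 46 mm in diameter above it, 60 mm high in all, about 0.22 kg, loose; origin at the centre of its underside, z up; the lid does not come off
- brayer: hand ink roller, 0.2 kg, loose, lying level; 145 long (x), 64 wide (y), 44 mm high; origin under the middle of that outline, z up. Rubber roller (fixed) 44 in diameter, 54 long across x = +50; steel fork from x = +18; round handle 24 thick along x, from -72 to +4, axis 26 mm up; small foot near x = -60. Balances near x = +10; take it across the handle at x = -12. Either way round will do
- cutting_tray: fixed squarish wooden tray, three compartments; 165 (x) by 150 (y) mm, walls and dividers 5 thick, tops 14 mm above the table, floor top 4 mm above the origin (centre of underside). Compartments, centre (x, y) and inside size, mm: whetstone (0, +36), 155 by 67; gauge block (-33.5, -36), 88 by 67; small jar (+46.5, -36), 62 by 67
- printing_tray: fixed long wooden tray, two compartments end to end; 260 (x) by 95 (y) mm, walls and divider 5 thick, tops 14 mm above the table, floor top 4 mm above the origin (centre of underside). Compartments, centre (x, y) and inside size, mm: brayer (-39, 0), 172 by 85; large jar (+88.5, 0), 73 by 85
- bell: chrome desk bell on a black foot, 60 mm in diameter, 50 high, with a small round button on its crown; loose, stands among the stock and must be left alone; origin at the centre of its underside
- paperweight: turned brass paperweight with a waist and a knob, 50 mm in diameter, 44 high; loose, stands among the stock and must be left alone; origin at the centre of its underside
Things that resemble listed ones, but are neither listed nor needed, are in the scene too. Leave any black or pink look-alike of the whetstone alone.

How it is judged:
By the outcome, as a careful person would: the job done as asked, in the order asked, and still so for the second after the job is handed in, with the robot touching nothing.
It also fails if it takes over 136 s, if anything falls off the work surface, if the arm or the gripper's body presses on something with over 40 N, if the wrist force passes 120 N, or if a joint passes its speed limit or range.

## Robot

A 7-joint arm with a two-finger parallel gripper is mounted at the origin on the work surface. World frame = base frame: x ahead of the robot, y to its left, z up, the work surface at z = 0. Lengths are in m, angles in rad, forces in N, time in s.
With the tool pointing down it reaches from about 0.4 to 0.875 m from the base axis. Payload 19.3 kg.
Tool frame: the origin (TCP) lies between the finger pads; the fingertips stand 19 mm ahead of it and the grasp point (between the pads) is the TCP; z points along the fingers, y is the line along which they close (so a half turn about z gives the same grasp; the last joint's range is limited). The gripper opens to 85 mm and grips with 20 to 120 N. Pads are 22 mm wide; open, the fingers measure 114 mm over their backs; the gripper's body (76 mm by 85 mm) begins 54 mm behind the grasp point. The pads swing forward as they close: fully open they stand 13 mm farther back than shut.
Start: joints at [-1.308, 0.521, -0.036, 1.599, 0.021, 1.021, -0.113], TCP at [0.204, 0.591, 0.25] pointing down, gripper open.
Joint ranges: [-2.91, 2.91], [-0.3, 2.13], [-1.5, 1.42], [0.17, 2.43], [-1.26, 4.41], [0.16, 1.93], [-2.52, 2.52]. Speed limits (rad/s): [1.89, 1.89, 2.39, 2.39, 3.01, 3.01, 3.01].

## Interface

Orientations are given as a unit quaternion [x, y, z, w].
In Python, from rig import * gives the robot as it stands. The module is installed in compiled form; this text tells all that it offers.
- The arm moves only by the shell command python3 -m crank 'ROWS'. ROWS is JSON, a list of rows, each an object with "linear": the shift along the tool's x, y, z in cm, a list of three; "rotation": the turn, a rotation vector about the tool's x, y, z in degrees, a list of three; "jaw": the closure, from 0 (fully open) to 1 (shut). A call has 1 to 8 rows; each row is the pose to reach, as a shift and turn from the pose commanded when the call began, along the tool's axes at that moment; what a row does not reach only later rows make up. A row lasts 1/12 s, in which the tool goes at most 41.7 mm and 7.16 degrees, less where a joint would pass 70% of its speed; a pose out of reach is approached as far as the arm can. A call with a gripper value outside its range is refused whole. The fingers move at their own pace and stop on an object; the grip force is fixed at half the most. Time passes only in rows, so rows that repeat a pose let the fingers close. It gives the time, the measured TCP pose, the force, the opening and the grip force at its end, in the units of the state.
- sense(): the state, without advancing time (a new reading comes with each control period).
- capture(name): name is "scene" or "side" or "wrist"; returns (picture, depth): 480x640x3 uint8, blue, green, red; 480x640 float32, m along the optical axis (not along the pixel's ray), 0 where there is no reading.
- calibration(name): a dict with "fx", "fy", "cx", "cy" (pixels), "distortion" ([k1, k2, p1, p2, k3] as OpenCV has them; the pictures are not rectified), "eye" and "attitude" of the camera in the world. Camera axes: x right, y down, z forward; pixel columns grow to the right and rows downward; lengths in m; the calibration is good to about 2 mm. A picture is of the moment at which its call begins: read the wrist's pose just before it. calibration takes no time and is no camera call; for the wrist camera it gives the pose at the moment of the call.
- sign_off(): hands the job in; it is judged then, once.
The state is a dict: "clock": time; "joint_pos": joint angles; "qvel": joint speeds; "joint_efforts": joint torques, N m; "eef_pos": TCP position; "orientation": TCP orientation; "force": force on the tool from outside, world axes, zero at the start; "torque": the same for the moment, N m; "finger_gap": opening from 0.0 (shut) to 1.0 (fully open); "gripper_force": force on a finger pad.
Only numpy, scipy, OpenCV 4.12 (cv2) and the standard library are available. Lean on these libraries where they do the work, as an engineer would, in place of code of your own. Each camera call takes 0.05 s, during which the arm holds its last target. There are 200 camera calls.

## Working session

There is one attempt and no reset: what is moved stays moved. The work goes in short steps, Python scripts to look and compute and a shell command to move; the robot and the scene stay as the last step left them, time stands still between calls to the robot, and variables do not carry over. Pictures are saved under pics/ and viewed, at most 14 in all, crops included, and the job is handed in when it is done.

```bash
mkdir -p pics; cat > h.py <<'E'
from rig import *
import numpy as np, cv2
from scipy.spatial.transform import Rotation as R
def snap(n,f=None):
    c=calibration(n); p,d=capture(n)
    if f: cv2.imwrite('pics/'+f,p)
    return c,p,d
def att(c):
    a=np.array(c['attitude'],float)
    return a if a.shape==(3,3) else R.from_quat(a).as_matrix()
def K(c): return np.array([[c['fx'],0,c['cx']],[0,c['fy'],c['cy']],[0,0,1.]])
def ray(c,uv):
    q=cv2.undistortPoints(np.array(uv,float).reshape(-1,1,2),K(c),np.array(c['distortion'],float))[:,0]
    return np.c_[q,np.ones(len(q))]@att(c).T
def plane(c,uv,z):
    r=ray(c,uv); e=np.array(c['eye']); return e+r*((z-e[2])/r[:,2])[:,None]
def cloud(c,d):
    v,u=np.mgrid[0:480,0:640]; r=ray(c,np.c_[u.ravel(),v.ravel()])
    P=np.array(c['eye'])+r*d.ravel()[:,None]; P[d.ravel()<=0]=np.nan
    return P.reshape(480,640,3)
E
python3 - <<'E'
from h import *
for n in ['scene','side','wrist']:
    c,p,d=snap(n,n+'.png'); print(n,c)
    np.savez(n+'.npz',p=p,d=d)
    import json; json.dump({k:np.array(v).tolist() for k,v in c.items()},open(n+'.json','w'))
s=sense();print(s)
E
```

```text
scene {'fx': 516.0202854533268, 'fy': 516.0202854533268, 'cx': 316.49600215835414, 'cy': 245.6037717917101, 'distortion': array([0.01338381, 0.        , 0.        , 0.        , 0.        ]), 'eye': array([ 0.89631778, -0.65447892,  0.66999542]), 'attitude': array([ 0.8735194 ,  0.23604349, -0.10742424, -0.41195553])}
side {'fx': 482.44455785553885, 'fy': 482.44455785553885, 'cx': 324.35687307428833, 'cy': 241.07720049238588, 'distortion': array([-0.00342511,  0.        ,  0.        ,  0.        ,  0.        ]), 'eye': array([ 0.1513697 , -0.46262232,  0.65412399]), 'attitude': array([ 0.87071351, -0.31155709,  0.12132244, -0.3606536 ])}
wrist {'fx': 333.99618083121675, 'fy': 333.99618083121675, 'cx': 320.5726474766564, 'cy': 238.9613562640109, 'distortion': array([-0.01999673,  0.        ,  0.        ,  0.        ,  0.        ]), 'eye': array([0.1398027 , 0.61201003, 0.37404142]), 'attitude': array([0.80690997, 0.5750839 , 0.07811448, 0.10987694])}
{'clock': 0.15, 'joint_pos': array([-1.30821477,  0.52185146, -0.03631502,  1.59985358,  0.02118456,
        1.02109328, -0.11275694]), 'qvel': array([ 0.0008347 , -0.00136986, -0.00139075, -0.00128748, -0.00014126,
       -0.00058586, -0.00052466]), 'joint_efforts': array([ 2.41566406e-03, -9.27385497e+01,  1.98081672e+00, -3.70052969e+01,
        1.79649243e-02,  6.43768144e-03, -2.49741454e-06]), 'eef_pos': array([0.20412634, 0.59048874, 0.24988246]), 'orientation': array([ 1.65618385e-01,  9.86189831e-01, -4.08266142e-04, -4.46239387e-05]), 'force': array([-0.44647305, -0.19270834, -1.09617973]), 'torque': array([-0.01070528, -0.02249875, -0.02122106]), 'gripper_force': 0.0, 'finger_gap': 0.9969308105265418}
```

View pics/scene.png

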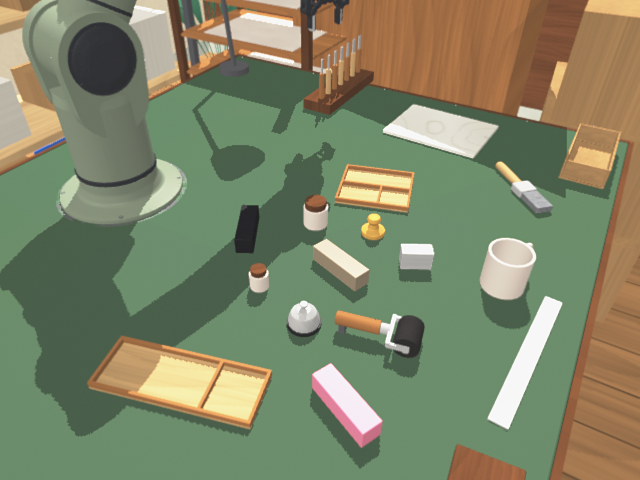

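View pics/side.png

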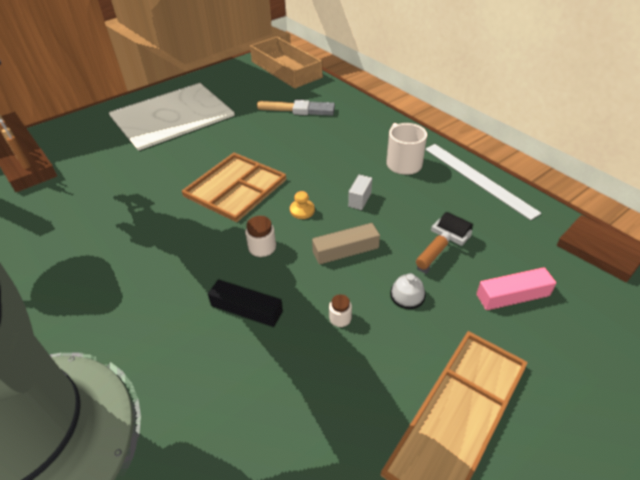

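The scene view shows the small tray (375,188), large jar (316,212), small jar (259,278), whetstone (340,264), gauge block (417,257), brayer (382,330), printing tray (180,382), bell (304,318) and paperweight (373,228). The black (247,228) and pink (346,403) bars are decoys. The side view agrees. Next I measure with depth.

```bash
cat > m.py <<'E'
from h import *
import json
allp=[]
for n in ['scene','side']:
    c=json.load(open(n+'.json')); z=np.load(n+'.npz'); P=cloud(c,z['d']); allp.append(np.c_[P.reshape(-1,3),z['p'].reshape(-1,3)])
    Q=P.reshape(-1,3); 
    m=(abs(Q[:,2])<.012)&(Q[:,0]>.35)&(Q[:,0]<.9)&(abs(Q[:,1])<.5); print(n,'table z',np.nanmedian(Q[m,2]))
A=np.vstack(allp); S=1000.; x0,y0=.25,-.55
m=np.isfinite(A[:,0])&(A[:,0]>x0)&(A[:,0]<1.05)&(A[:,1]>y0)&(A[:,1]<.45)&(A[:,2]<.15); A=A[m]
def rep(lo,hi,amin):
    B=A[(A[:,2]>lo)&(A[:,2]<hi)]; g=np.zeros((800//2+1,1000//2+1),np.uint8)
    i=((B[:,0]-x0)*500).astype(int); j=((B[:,1]-y0)*500).astype(int); g[i,j]=255
    g=cv2.morphologyEx(g,cv2.MORPH_CLOSE,np.ones((3,3)))
    k,l,st,_=cv2.connectedComponentsWithStats(g)
    for q in range(1,k):
        s=l[i,j]==q
        if st[q,4]<amin: continue
        b=B[s]; (cx,cy),(w,h),a=cv2.minAreaRect((b[:,:2]*1000).astype(np.float32))
        print('c(%.0f,%.0f) %.0fx%.0f ang %.1f ztop %.0f bgr %s'%(cx,cy,w,h,a,np.percentile(b[:,2],98)*1000,np.median(b[:,3:],0)))
print('objs');rep(.02,.12,30)
print('low');rep(.008,.12,400)
E
python3 m.py
```

```text
scene table z 0.0005642878807708973
side table z -0.0004726291271199279
objs
c(352,4) 40x123 ang 29.1 ztop 37 bgr [23. 22. 22.]
c(454,109) 54x51 ang 20.6 ztop 61 bgr [ 69.5 103.  153. ]
c(461,-110) 34x38 ang 89.9 ztop 46 bgr [ 72. 105. 158.]
c(570,3) 41x123 ang 70.8 ztop 37 bgr [127. 161. 185.]
c(580,-148) 52x49 ang 9.0 ztop 50 bgr [192. 199. 201.]
c(574,141) 29x28 ang 41.7 ztop 45 bgr [ 82. 167. 224.]
c(701,-109) 149x67 ang 9.4 ztop 45 bgr [ 65. 100. 135.]
c(686,95) 64x35 ang 28.9 ztop 42 bgr [209. 216. 220.]
c(719,-260) 40x123 ang 65.4 ztop 38 bgr [192. 160. 247.]
c(809,443) 15x35 ang 89.9 ztop 24 bgr [243. 244. 245.]
c(848,122) 84x82 ang 61.8 ztop 81 bgr [184. 199. 214.]
c(868,180) 16x11 ang 67.1 ztop 71 bgr [229.  241.5 248. ]
c(928,-300) 94x131 ang 5.3 ztop 24 bgr [ 44.  73. 121.]
low
c(352,4) 40x123 ang 29.3 ztop 37 bgr [23. 21. 22.]
c(480,-341) 263x99 ang 14.9 ztop 16 bgr [ 71. 124. 186.]
c(508,297) 169x158 ang 17.8 ztop 16 bgr [ 69. 115. 172.]
c(454,109) 55x51 ang 20.6 ztop 61 bgr [121. 134. 162.]
c(570,3) 41x123 ang 70.8 ztop 37 bgr [125. 157. 180.]
c(574,143) 50x49 ang 8.0 ztop 44 bgr [ 83.  171.  224.5]
c(580,-148) 52x56 ang 75.3 ztop 50 bgr [183. 188. 190.]
c(701,-109) 149x67 ang 9.4 ztop 45 bgr [ 65.  97. 128.]
c(686,94) 65x35 ang 29.3 ztop 42 bgr [168. 172. 174.]
c(719,-260) 40x123 ang 65.4 ztop 37 bgr [191. 159. 247.]
c(836,430) 47x98 ang 46.7 ztop 21 bgr [148. 153. 151.]
c(848,122) 85x81 ang 58.1 ztop 81 bgr [183. 198. 213.]
c(929,-299) 97x132 ang 5.5 ztop 24 bgr [ 43.  71. 118.]
```

```bash
python3 - <<'E'
from h import *
a=cv2.imread('pics/scene.png')[155:220,325:425]; b=cv2.imread('pics/side.png')[145:225,175:295]
a=cv2.resize(a,(780,507)); b=cv2.resize(b,(600,400))
o=np.zeros((600,800,3),np.uint8); 
a=cv2.resize(a,(460,299));b=cv2.resize(b,(450,300)); o[:299,:460]=a;o[300:,:450]=b
cv2.imwrite('pics/tray.png',o)
E
```

```text
(no output)
```

View pics/tray.png

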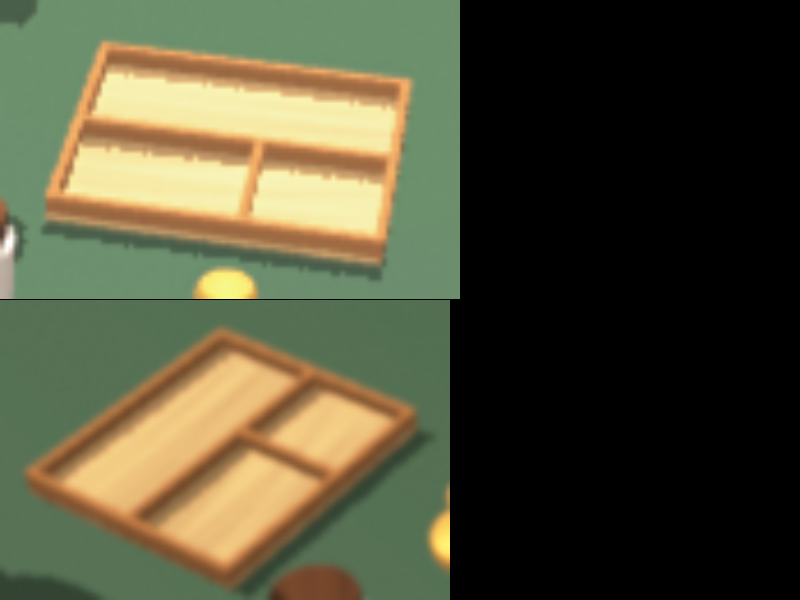

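The tray crop shows the long compartment on the far (+y) side, the larger small one at left, and the smallest at right. Corners in the scene crop are (103,43), (410,80), (383,242) and (48,202). I cast those onto z=14 mm.

```bash
python3 - <<'E'
from h import *
import json
c=json.load(open('scene.json'));s=json.load(open('side.json'))
u=np.array([[103,43],[410,80],[383,242],[48,202]])/4.6+[325,155]
P=plane(c,u,.014)[:,:2]*1000; print(P.round(),P.mean(0)); 
v=np.array([[32,473-300],[222,30],[413,410-300],[230,575-300]])/3.75+[175,145]
Q=plane(s,v,.014)[:,:2]*1000; print(Q.round(),Q.mean(0))
print(np.degrees(np.arctan2(*(P[1]-P[0])[::-1])),np.degrees(np.arctan2(*(P[2]-P[3])[::-1])),np.degrees(np.arctan2(*(Q[1]-Q[0])[::-1])),np.degrees(np.arctan2(*(Q[2]-Q[3])[::-1])))
# printing tray corners from scene
t=plane(c,[[122,340],[270,376],[251,421],[91,383]],.014)[:,:2]*1000; print(t.round(),t.mean(0))
b=plane(c,[[405,333],[345,320]],.03)[:,:2]*1000; print('roller,handle',b.round())
T=R.from_quat(sense()['orientation']).as_matrix(); print(T.round(3))
E
```

```text
[[411. 344.]
 [567. 393.]
 [611. 249.]
 [457. 197.]] [511.72585162 296.00758512]
[[410. 338.]
 [565. 388.]
 [607. 248.]
 [451. 195.]] [508.27863441 292.27843911]
17.365153174264798 18.64146817131767 17.797058441410776 18.691450191774123
[[ 351. -335.]
 [ 598. -272.]
 [ 618. -349.]
 [ 374. -418.]] [ 485.30230344 -343.34323134]
roller,handle [[ 747. -102.]
 [ 650. -126.]]
[[-0.945  0.327 -0.   ]
 [ 0.327  0.945 -0.001]
 [-0.    -0.001 -1.   ]]
```

```bash
cat > go.py <<'E'
# usage: python3 go.py "x,y,z,yaw" ...  (mm, deg of tool y axis): deltas leg by leg
import sys
from h import *
s=sense(); T=R.from_quat(s['orientation']).as_matrix(); p=s['eef_pos']*1000
psi=np.degrees(np.arctan2(T[1,1],T[0,1])); tilt=np.degrees(np.arccos(-T[2,2]))
print('t %.2f p %s yaw %.1f tilt %.2f j7 %.2f gap %.2f F %s'%(s['clock'],p.round(1),psi,tilt,s['joint_pos'][6],s['finger_gap'],s['force'].round(1)))
for a in sys.argv[1:]:
    q=np.array([float(v) for v in a.split(',')])
    y=np.radians(psi); t=np.array([[np.sin(y),np.cos(y),0],[-np.cos(y),np.sin(y),0],[0,0,-1]])
    if psi is not None: d=(t.T@(q[:3]-p))/10
    print(a,'lin',d.round(2),'rotz %.1f'%(-((q[3]-psi+180)%360-180)),'rows',np.ceil(max(np.linalg.norm(d)/4.17,abs((q[3]-psi+180)%360-180)/7.16)))
    p=q[:3];psi=q[3]
E
python3 go.py 570,3,120,70.8 570,3,28,70.8 570,3,120,70.8 498,329,120,107.8 498,329,40,107.8 498,329,32.5,107.8 498,329,110,107.8
```

```text
t 0.15 p [204.1 590.5 249.9] yaw 70.9 tilt 0.05 j7 -0.11 gap 1.00 F [-0.4 -0.2 -1.1]
570,3,120,70.8 lin [ 53.77 -43.57  12.99] rotz 0.1 rows 17.0
570,3,28,70.8 lin [0.  0.  9.2] rotz -0.0 rows 3.0
570,3,120,70.8 lin [ 0.   0.  -9.2] rotz -0.0 rows 3.0
498,329,120,107.8 lin [-17.52  28.42   0.  ] rotz -37.0 rows 9.0
498,329,40,107.8 lin [0. 0. 8.] rotz -0.0 rows 2.0
498,329,32.5,107.8 lin [0.   0.   0.75] rotz -0.0 rows 1.0
498,329,110,107.8 lin [ 0.    0.   -7.75] rotz -0.0 rows 2.0
```

```bash
sed -i 's/\[\[np.sin(y),np.cos(y),0\],\[-np.cos(y),np.sin(y),0\]/[[-np.sin(y),np.cos(y),0],[np.cos(y),np.sin(y),0]/' go.py
python3 go.py 570,3,120,70.8
python3 -m crank '[{"linear":[-27,-22,6],"rotation":[0,0,0],"jaw":0},{"linear":[-27,-22,6],"rotation":[0,0,0],"jaw":0},{"linear":[-27,-22,6],"rotation":[0,0,0],"jaw":0},{"linear":[-27,-22,6],"rotation":[0,0,0],"jaw":0},{"linear":[-27,-22,6],"rotation":[0,0,0],"jaw":0},{"linear":[-27,-22,6],"rotation":[0,0,0],"jaw":0},{"linear":[-27,-22,6],"rotation":[0,0,0],"jaw":0},{"linear":[-27,-22,6],"rotation":[0,0,0],"jaw":0}]'
python3 go.py 570,3,120,70.8
```

```text
t 0.15 p [204.1 590.5 249.9] yaw 70.9 tilt 0.05 j7 -0.11 gap 1.00 F [-0.4 -0.2 -1.1]
570,3,120,70.8 lin [-53.77 -43.57  12.99] rotz 0.1 rows 17.0
clock: 0.82
eef_pos: [0.3777, 0.3095, 0.1935]
orientation: [0.166, 0.986, 0.0, 0.0]
force: [1.0, 1.1, -0.0]
finger_gap: 1.0
gripper_force: 0.0
t 0.82 p [377.7 309.5 193.5] yaw 70.9 tilt 0.01 j7 0.43 gap 1.00 F [ 1.   1.1 -0. ]
570,3,120,70.8 lin [-28.19 -22.69   7.35] rotz 0.1 rows 9.0
```

```bash

python3 -m crank '[{"linear":[-27,-22,7],"rotation":[0,0,0],"jaw":0},{"linear":[-27,-22,7],"rotation":[0,0,0],"jaw":0},{"linear":[-27,-22,7],"rotation":[0,0,0],"jaw":0},{"linear":[-27,-22,7],"rotation":[0,0,0],"jaw":0},{"linear":[-27,-22,7],"rotation":[0,0,0],"jaw":0},{"linear":[-27,-22,7],"rotation":[0,0,0],"jaw":0},{"linear":[-27,-22,7],"rotation":[0,0,0],"jaw":0},{"linear":[-27,-22,7],"rotation":[0,0,0],"jaw":0}]' >/dev/null
python3 -m crank '[{"linear":[0,0,0],"rotation":[0,0,0],"jaw":0},{"linear":[0,0,0],"rotation":[0,0,0],"jaw":0},{"linear":[0,0,0],"rotation":[0,0,0],"jaw":0}]' >/dev/null
python3 go.py 570,3,120,70.8
```

```text
t 1.73 p [548.8  33.7 127.8] yaw 70.9 tilt 0.04 j7 1.10 gap 1.00 F [0.1 0.4 0.5]
570,3,120,70.8 lin [-3.01 -2.21  0.78] rotz 0.1 rows 1.0
```

```bash

python3 -m crank '[{"linear":[-3,-2.2,2],"rotation":[0,0,0],"jaw":0},{"linear":[-3,-2.2,4],"rotation":[0,0,0],"jaw":0},{"linear":[-3,-2.2,7],"rotation":[0,0,0],"jaw":0},{"linear":[-3,-2.2,9],"rotation":[0,0,0],"jaw":0},{"linear":[-3,-2.2,10],"rotation":[0,0,0],"jaw":0},{"linear":[-3,-2.2,10],"rotation":[0,0,0],"jaw":0},{"linear":[-3,-2.2,10],"rotation":[0,0,0],"jaw":0}]' >/dev/null
python3 go.py 570,3,28,70.8
python3 -m crank '[{"linear":[0,0,0],"rotation":[0,0,0],"jaw":1},{"linear":[0,0,0],"rotation":[0,0,0],"jaw":1},{"linear":[0,0,0],"rotation":[0,0,0],"jaw":1},{"linear":[0,0,0],"rotation":[0,0,0],"jaw":1},{"linear":[0,0,0],"rotation":[0,0,0],"jaw":1},{"linear":[0,0,0],"rotation":[0,0,0],"jaw":1},{"linear":[0,0,0],"rotation":[0,0,0],"jaw":1}]'
python3 go.py 570,3,120,70.8 498,329,120,107.8 498,329,40,107.8
```

```text
t 2.32 p [570.3   3.8  28.6] yaw 71.0 tilt 0.01 j7 1.16 gap 1.00 F [0.  0.5 0.9]
570,3,28,70.8 lin [ 0.   -0.08  0.06] rotz 0.2 rows 1.0
clock: 2.9
eef_pos: [0.5707, 0.0031, 0.0289]
orientation: [0.166, 0.986, 0.0, 0.001]
force: [-1.6, 1.6, 11.8]
finger_gap: 0.41
gripper_force: 60.3
t 2.90 p [570.7   3.1  28.9] yaw 70.9 tilt 0.06 j7 1.16 gap 0.41 F [-1.6  1.6 11.8]
570,3,120,70.8 lin [ 0.06 -0.03 -9.11] rotz 0.1 rows 3.0
498,329,120,107.8 lin [17.52 28.42  0.  ] rotz -37.0 rows 9.0
498,329,40,107.8 lin [0. 0. 8.] rotz -0.0 rows 2.0
```

```bash

python3 -m crank '[{"linear":[0,0,-1],"rotation":[0,0,0],"jaw":1},{"linear":[0,0,-3],"rotation":[0,0,0],"jaw":1},{"linear":[0,0,-6],"rotation":[0,0,0],"jaw":1},{"linear":[0,0,-9],"rotation":[0,0,0],"jaw":1},{"linear":[0,0,-9],"rotation":[0,0,0],"jaw":1},{"linear":[0,0,-9],"rotation":[0,0,0],"jaw":1}]' >/dev/null
python3 -m crank '[{"linear":[1,2,0],"rotation":[0,0,-2],"jaw":1},{"linear":[3,5,0],"rotation":[0,0,-6],"jaw":1},{"linear":[5,8,0],"rotation":[0,0,-11],"jaw":1},{"linear":[7,11,0],"rotation":[0,0,-16],"jaw":1},{"linear":[9,14,0],"rotation":[0,0,-22],"jaw":1},{"linear":[11,18,0],"rotation":[0,0,-28],"jaw":1},{"linear":[13,21,0],"rotation":[0,0,-33],"jaw":1},{"linear":[14,23,0],"rotation":[0,0,-37],"jaw":1}]' > /dev/null
python3 -m crank '[{"linear":[0,0,0],"rotation":[0,0,0],"jaw":1},{"linear":[0,0,0],"rotation":[0,0,0],"jaw":1}]'
python3 go.py 498,329,120,107.8 498,329,32.5,107.8
```

```text
clock: 4.23
eef_pos: [0.512, 0.2669, 0.1168]
orientation: [-0.157, 0.988, -0.0, -0.001]
force: [0.7, -0.2, -3.3]
finger_gap: 0.411
gripper_force: 61.3
t 4.23 p [512.  266.9 116.8] yaw 108.1 tilt 0.11 j7 1.20 gap 0.41 F [ 0.7 -0.2 -3.3]
498,329,120,107.8 lin [-0.59  6.33 -0.32] rotz 0.3 rows 2.0
498,329,32.5,107.8 lin [0.   0.   8.75] rotz -0.0 rows 3.0
```

```bash

python3 -m crank '[{"linear":[-0.2,2,0],"rotation":[0,0,0],"jaw":1},{"linear":[-0.4,4.5,0],"rotation":[0,0,0],"jaw":1},{"linear":[-0.6,6.3,0.5],"rotation":[0,0,0],"jaw":1},{"linear":[-0.6,6.3,3],"rotation":[0,0,0],"jaw":1},{"linear":[-0.6,6.3,5],"rotation":[0,0,0],"jaw":1},{"linear":[-0.6,6.3,6.5],"rotation":[0,0,0],"jaw":1},{"linear":[-0.6,6.3,7],"rotation":[0,0,0],"jaw":1},{"linear":[-0.6,6.3,7],"rotation":[0,0,0],"jaw":1}]' >/dev/null
python3 go.py 498,329,33,107.8
python3 - <<'E'
from h import *
snap('wrist','w1.png')
E
```

```text
t 4.90 p [499.  326.1  46.4] yaw 107.8 tilt 0.18 j7 1.09 gap 0.41 F [-0.9 -1.3 -3.7]
498,329,33,107.8 lin [0.01 0.3  1.34] rotz 0.0 rows 1.0
```

View pics/w1.png

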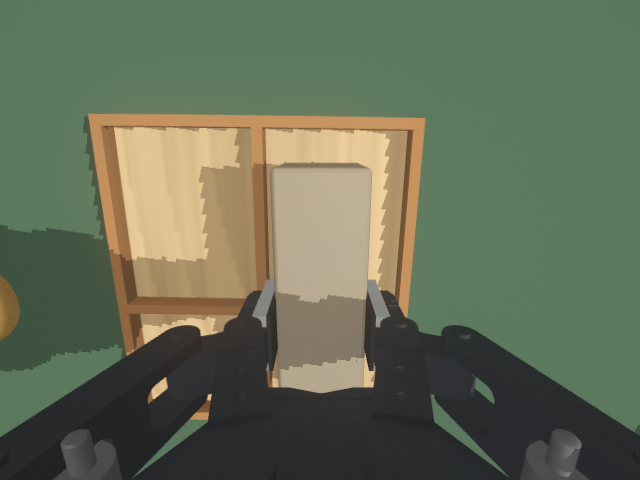

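The wrist view shows the stone (271–371) lying between the divider (267) and the outer wall (410). It needs about 6 mm more to +y, then it can be set down.

```bash

python3 -m crank '[{"linear":[0,0.3,0],"rotation":[0,0,0],"jaw":1},{"linear":[0,0.6,0.2],"rotation":[0,0,0],"jaw":1},{"linear":[0,0.6,0.5],"rotation":[0,0,0],"jaw":1},{"linear":[0,0.6,0.8],"rotation":[0,0,0],"jaw":1},{"linear":[0,0.6,1.0],"rotation":[0,0,0],"jaw":1},{"linear":[0,0.6,1.2],"rotation":[0,0,0],"jaw":1},{"linear":[0,0.6,1.3],"rotation":[0,0,0],"jaw":1},{"linear":[0,0.6,1.3],"rotation":[0,0,0],"jaw":1}]'
```

```text
clock: 5.62
eef_pos: [0.4975, 0.3334, 0.0348]
orientation: [-0.156, 0.988, -0.0, -0.0]
force: [-0.7, 0.1, -3.6]
finger_gap: 0.412
gripper_force: 61.3
```

```bash

python3 -m crank '[{"linear":[0,0,0.05],"rotation":[0,0,0],"jaw":1},{"linear":[0,0,0.1],"rotation":[0,0,0],"jaw":1},{"linear":[0,0,0.15],"rotation":[0,0,0],"jaw":1},{"linear":[0,0,0.15],"rotation":[0,0,0],"jaw":1}]'
```

```text
clock: 5.95
eef_pos: [0.4976, 0.3335, 0.0335]
orientation: [-0.156, 0.988, 0.0, -0.0]
force: [0.0, 0.4, -4.2]
finger_gap: 0.414
gripper_force: 61.3
```

```bash

python3 -m crank '[{"linear":[0,0,0.05],"rotation":[0,0,0],"jaw":1},{"linear":[0,0,0.1],"rotation":[0,0,0],"jaw":1},{"linear":[0,0,0.1],"rotation":[0,0,0],"jaw":1}]'
```

```text
clock: 6.2
eef_pos: [0.4976, 0.3336, 0.033]
orientation: [-0.156, 0.988, 0.0, 0.0]
force: [-2.9, -2.5, 6.6]
finger_gap: 0.411
gripper_force: 62.6
```

```bash

python3 -m crank '[{"linear":[0,0,0],"rotation":[0,0,0],"jaw":0.35},{"linear":[0,0,0],"rotation":[0,0,0],"jaw":0.35},{"linear":[0,0,0],"rotation":[0,0,0],"jaw":0.35},{"linear":[0,0,-2],"rotation":[0,0,0],"jaw":0.35},{"linear":[0,0,-5],"rotation":[0,0,0],"jaw":0.35},{"linear":[0,0,-9],"rotation":[0,0,0],"jaw":0.35},{"linear":[0,0,-9],"rotation":[0,0,0],"jaw":0},{"linear":[0,0,-9],"rotation":[0,0,0],"jaw":0}]'
python3 go.py 686,94.5,100,118.9 686,94.5,29,118.9
```

```text
clock: 6.87
eef_pos: [0.4986, 0.3342, 0.1248]
orientation: [-0.156, 0.988, 0.001, 0.002]
force: [0.2, -0.7, -0.8]
finger_gap: 0.902
gripper_force: 0.0
t 6.87 p [498.6 334.2 124.8] yaw 107.9 tilt 0.23 j7 1.10 gap 0.90 F [ 0.2 -0.7 -0.8]
686,94.5,100,118.9 lin [-10.46 -28.57   2.48] rotz -11.0 rows 8.0
686,94.5,29,118.9 lin [0.  0.  7.1] rotz -0.0 rows 2.0
```

```bash

python3 -m crank '[{"linear":[-10.5,-28.6,2],"rotation":[0,0,-11],"jaw":0},{"linear":[-10.5,-28.6,2],"rotation":[0,0,-11],"jaw":0},{"linear":[-10.5,-28.6,2],"rotation":[0,0,-11],"jaw":0},{"linear":[-10.5,-28.6,2],"rotation":[0,0,-11],"jaw":0},{"linear":[-10.5,-28.6,2],"rotation":[0,0,-11],"jaw":0},{"linear":[-10.5,-28.6,2],"rotation":[0,0,-11],"jaw":0},{"linear":[-10.5,-28.6,2],"rotation":[0,0,-11],"jaw":0},{"linear":[-10.5,-28.6,2],"rotation":[0,0,-11],"jaw":0}]' >/dev/null
python3 -m crank '[{"linear":[0,0,0],"rotation":[0,0,0],"jaw":0},{"linear":[0,0,0],"rotation":[0,0,0],"jaw":0},{"linear":[0,0,0],"rotation":[0,0,0],"jaw":0}]' >/dev/null
python3 go.py 686,94.5,29,118.9
```

```text
t 7.78 p [684.7  94.7 101.8] yaw 119.0 tilt 0.08 j7 1.73 gap 1.00 F [ 0.4 -0.1 -0.2]
686,94.5,29,118.9 lin [-0.1  -0.08  7.28] rotz 0.1 rows 2.0
```

```bash

python3 -m crank '[{"linear":[-0.1,-0.1,2],"rotation":[0,0,0],"jaw":0},{"linear":[-0.1,-0.1,5],"rotation":[0,0,0],"jaw":0},{"linear":[-0.1,-0.1,7.3],"rotation":[0,0,0],"jaw":0},{"linear":[-0.1,-0.1,7.3],"rotation":[0,0,0],"jaw":0},{"linear":[-0.1,-0.1,7.3],"rotation":[0,0,0],"jaw":0}]' >/dev/null
python3 go.py 686,94.5,29,118.9
python3 -m crank '[{"linear":[0,0,0],"rotation":[0,0,0],"jaw":1},{"linear":[0,0,0],"rotation":[0,0,0],"jaw":1},{"linear":[0,0,0],"rotation":[0,0,0],"jaw":1},{"linear":[0,0,0],"rotation":[0,0,0],"jaw":1},{"linear":[0,0,0],"rotation":[0,0,0],"jaw":1},{"linear":[0,0,0],"rotation":[0,0,0],"jaw":1},{"linear":[0,0,0],"rotation":[0,0,0],"jaw":1},{"linear":[0,0,0],"rotation":[0,0,0],"jaw":1}]'
python3 go.py 686,94.5,120,118.9 488,253,120,107.8
```

```text
t 8.20 p [685.9  94.6  29. ] yaw 119.0 tilt 0.12 j7 1.71 gap 1.00 F [-0.3  0.1  1.6]
686,94.5,29,118.9 lin [-0.01 -0.02  0.  ] rotz 0.1 rows 1.0
clock: 8.87
eef_pos: [0.6872, 0.0936, 0.0306]
orientation: [-0.25, 0.968, 0.0, 0.001]
force: [-2.4, 0.2, 10.1]
finger_gap: 0.339
gripper_force: 60.3
t 8.87 p [687.2  93.6  30.6] yaw 118.9 tilt 0.06 j7 1.71 gap 0.34 F [-2.4  0.2 10.1]
686,94.5,120,118.9 lin [ 0.06  0.14 -8.94] rotz 0.0 rows 3.0
488,253,120,107.8 lin [ 9.67 23.45  0.  ] rotz 11.1 rows 7.0
```

```bash

python3 -m crank '[{"linear":[0,0,-1],"rotation":[0,0,0],"jaw":1},{"linear":[0,0,-3],"rotation":[0,0,0],"jaw":1},{"linear":[0,0,-6],"rotation":[0,0,0],"jaw":1},{"linear":[0,0,-9],"rotation":[0,0,0],"jaw":1},{"linear":[0,0,-9],"rotation":[0,0,0],"jaw":1},{"linear":[0,0,-9],"rotation":[0,0,0],"jaw":1}]' >/dev/null
python3 -m crank '[{"linear":[1,2,0],"rotation":[0,0,2],"jaw":1},{"linear":[2,5,0],"rotation":[0,0,4],"jaw":1},{"linear":[3,8,0],"rotation":[0,0,6],"jaw":1},{"linear":[5,12,0],"rotation":[0,0,8],"jaw":1},{"linear":[6.5,16,0],"rotation":[0,0,10],"jaw":1},{"linear":[8,19.5,0],"rotation":[0,0,11],"jaw":1},{"linear":[9.1,22,0],"rotation":[0,0,11],"jaw":1},{"linear":[9.7,23.4,0],"rotation":[0,0,11],"jaw":1}]' > /dev/null
python3 -m crank '[{"linear":[0,0,0],"rotation":[0,0,0],"jaw":1},{"linear":[0,0,0],"rotation":[0,0,0],"jaw":1},{"linear":[0,0,0],"rotation":[0,0,0],"jaw":1}]'
python3 go.py 488,253,46,107.8
```

```text
clock: 10.28
eef_pos: [0.4889, 0.2505, 0.1189]
orientation: [-0.156, 0.988, -0.0, -0.0]
force: [-0.2, -0.4, -5.1]
finger_gap: 0.341
gripper_force: 60.7
t 10.28 p [488.9 250.5 118.9] yaw 107.9 tilt 0.07 j7 1.19 gap 0.34 F [-0.2 -0.4 -5.1]
488,253,46,107.8 lin [0.01 0.27 7.29] rotz 0.1 rows 2.0
```

```bash
python3 - <<'E'
from h import *
snap('wrist','w2.png')
E
```

```text
(no output)
```

View pics/w2.png

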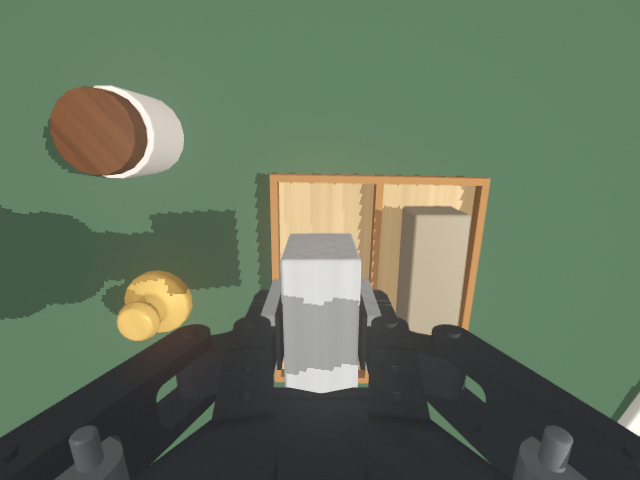

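The wrist view shows the whetstone flat in its compartment (400–468 within 382–475). The gauge block is above the larger small compartment (279–375, centre 327), so it needs about +3 mm along tool y.

```bash

python3 -m crank '[{"linear":[0,0.2,1],"rotation":[0,0,0],"jaw":1},{"linear":[0,0.3,3.5],"rotation":[0,0,0],"jaw":1},{"linear":[0,0.3,6],"rotation":[0,0,0],"jaw":1},{"linear":[0,0.3,7.5],"rotation":[0,0,0],"jaw":1},{"linear":[0,0.3,8],"rotation":[0,0,0],"jaw":1},{"linear":[0,0.3,8.2],"rotation":[0,0,0],"jaw":1},{"linear":[0,0.3,8.3],"rotation":[0,0,0],"jaw":1},{"linear":[0,0.3,8.3],"rotation":[0,0,0],"jaw":1}]'
python3 -m crank '[{"linear":[0,0,0.05],"rotation":[0,0,0],"jaw":1},{"linear":[0,0,0.1],"rotation":[0,0,0],"jaw":1},{"linear":[0,0,0.1],"rotation":[0,0,0],"jaw":1}]'
```

```text
clock: 11.0
eef_pos: [0.4883, 0.2541, 0.0371]
orientation: [-0.156, 0.988, 0.0, 0.0]
force: [-0.6, 0.4, -5.7]
finger_gap: 0.342
gripper_force: 60.4
clock: 11.25
eef_pos: [0.4881, 0.2542, 0.036]
orientation: [-0.156, 0.988, 0.0, 0.0]
force: [-0.7, 0.0, -5.5]
finger_gap: 0.339
gripper_force: 60.4
```

```bash

python3 -m crank '[{"linear":[0,0,0.05],"rotation":[0,0,0],"jaw":1},{"linear":[0,0,0.1],"rotation":[0,0,0],"jaw":1},{"linear":[0,0,0.1],"rotation":[0,0,0],"jaw":1}]'
python3 -m crank '[{"linear":[0,0,0.03],"rotation":[0,0,0],"jaw":1},{"linear":[0,0,0.06],"rotation":[0,0,0],"jaw":1},{"linear":[0,0,0.06],"rotation":[0,0,0],"jaw":1}]'
```

```text
clock: 11.5
eef_pos: [0.4879, 0.2541, 0.0346]
orientation: [-0.156, 0.988, 0.0, 0.0]
force: [-0.3, 0.7, -4.4]
finger_gap: 0.338
gripper_force: 61.0
clock: 11.75
eef_pos: [0.4879, 0.2541, 0.0345]
orientation: [-0.156, 0.988, -0.0, 0.0]
force: [-4.2, -1.6, 11.5]
finger_gap: 0.339
gripper_force: 62.9
```

Contact. I release with a partial opening, lift, then go to the small jar.

```bash

python3 -m crank '[{"linear":[0,0,0],"rotation":[0,0,0],"jaw":0.45},{"linear":[0,0,0],"rotation":[0,0,0],"jaw":0.45},{"linear":[0,0,0],"rotation":[0,0,0],"jaw":0.45},{"linear":[0,0,-2],"rotation":[0,0,0],"jaw":0.45},{"linear":[0,0,-5],"rotation":[0,0,0],"jaw":0.45},{"linear":[0,0,-9],"rotation":[0,0,0],"jaw":0.45},{"linear":[0,0,-9],"rotation":[0,0,0],"jaw":0},{"linear":[0,0,-9],"rotation":[0,0,0],"jaw":0}]'
python3 go.py 461,-110,120,90 461,-110,28,90
```

```text
clock: 12.42
eef_pos: [0.4889, 0.2546, 0.126]
orientation: [-0.156, 0.988, 0.001, 0.002]
force: [-0.8, -0.6, -1.7]
finger_gap: 0.811
gripper_force: 0.0
t 12.42 p [488.9 254.6 126. ] yaw 107.9 tilt 0.23 j7 1.19 gap 0.81 F [-0.8 -0.6 -1.7]
461,-110,120,90 lin [ 13.87 -33.83   0.6 ] rotz 17.9 rows 9.0
461,-110,28,90 lin [0.  0.  9.2] rotz -0.0 rows 3.0
```

```bash

python3 -m crank '[{"linear":[13.9,-33.8,0],"rotation":[0,0,18],"jaw":0},{"linear":[13.9,-33.8,0],"rotation":[0,0,18],"jaw":0},{"linear":[13.9,-33.8,0],"rotation":[0,0,18],"jaw":0},{"linear":[13.9,-33.8,0],"rotation":[0,0,18],"jaw":0},{"linear":[13.9,-33.8,0],"rotation":[0,0,18],"jaw":0},{"linear":[13.9,-33.8,0],"rotation":[0,0,18],"jaw":0},{"linear":[13.9,-33.8,0],"rotation":[0,0,18],"jaw":0},{"linear":[13.9,-33.8,0],"rotation":[0,0,18],"jaw":0}]' >/dev/null
python3 -m crank '[{"linear":[0,0,0],"rotation":[0,0,0],"jaw":0},{"linear":[0,0,0],"rotation":[0,0,0],"jaw":0},{"linear":[0,0,0],"rotation":[0,0,0],"jaw":0}]' >/dev/null
python3 go.py 461,-110,29,90
python3 - <<'E'
from h import *
snap('wrist','w3.png')
E
```

```text
t 13.33 p [461.9 -78.  123.4] yaw 89.9 tilt 0.05 j7 1.55 gap 1.00 F [ 0.3  0.3 -0.7]
461,-110,29,90 lin [ 0.09 -3.2   9.44] rotz -0.1 rows 3.0
```

View pics/w3.png

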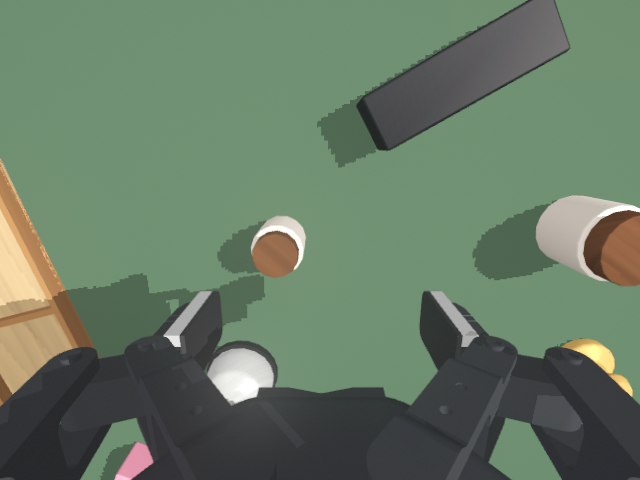

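The small jar's lid shows at (275,253) and the bell at (240,378). I cast the lid to z=45 mm to check its position.

```bash
python3 - <<'E'
from h import *
c=calibration('wrist'); print(plane(c,[[275,253]],.045)*1000, plane(c,[[618,248]],.06)*1000)
E
```

```text
[[ 459.50608026 -106.7598962    45.        ]] [[451.68899295 100.24617427  60.        ]]
```

```bash

python3 -m crank '[{"linear":[0.2,-3.1,0],"rotation":[0,0,0],"jaw":0},{"linear":[0.2,-3.1,2],"rotation":[0,0,0],"jaw":0},{"linear":[0.2,-3.1,5],"rotation":[0,0,0],"jaw":0},{"linear":[0.2,-3.1,8],"rotation":[0,0,0],"jaw":0},{"linear":[0.2,-3.1,9.4],"rotation":[0,0,0],"jaw":0},{"linear":[0.2,-3.1,9.4],"rotation":[0,0,0],"jaw":0},{"linear":[0.2,-3.1,9.4],"rotation":[0,0,0],"jaw":0}]' >/dev/null
python3 go.py 460,-109,29,90
python3 -m crank '[{"linear":[0,0,0],"rotation":[0,0,0],"jaw":1},{"linear":[0,0,0],"rotation":[0,0,0],"jaw":1},{"linear":[0,0,0],"rotation":[0,0,0],"jaw":1},{"linear":[0,0,0],"rotation":[0,0,0],"jaw":1},{"linear":[0,0,0],"rotation":[0,0,0],"jaw":1},{"linear":[0,0,0],"rotation":[0,0,0],"jaw":1},{"linear":[0,0,0],"rotation":[0,0,0],"jaw":1},{"linear":[0,0,0],"rotation":[0,0,0],"jaw":1}]'
python3 go.py 460,-109,130,90 563,277,130,107.8
```

```text
t 13.97 p [ 459.9 -107.9   29.6] yaw 90.1 tilt 0.10 j7 1.59 gap 1.00 F [0.1 0.2 0.6]
460,-109,29,90 lin [-0.01 -0.11  0.06] rotz 0.1 rows 1.0
clock: 14.63
eef_pos: [0.4606, -0.1093, 0.0309]
orientation: [0.001, 1.0, -0.0, 0.001]
force: [-2.8, 1.7, 20.0]
finger_gap: 0.395
gripper_force: 57.8
t 14.63 p [ 460.6 -109.3   30.9] yaw 89.9 tilt 0.08 j7 1.59 gap 0.39 F [-2.8  1.7 20. ]
460,-109,130,90 lin [ 0.06  0.03 -9.91] rotz -0.1 rows 3.0
563,277,130,107.8 lin [-10.3  38.6   0. ] rotz -17.8 rows 10.0
```

```bash

python3 -m crank '[{"linear":[0,0,-1],"rotation":[0,0,0],"jaw":1},{"linear":[0,0,-3],"rotation":[0,0,0],"jaw":1},{"linear":[0,0,-6],"rotation":[0,0,0],"jaw":1},{"linear":[0,0,-9],"rotation":[0,0,0],"jaw":1},{"linear":[0,0,-10],"rotation":[0,0,0],"jaw":1},{"linear":[0,0,-10],"rotation":[0,0,0],"jaw":1}]' >/dev/null
python3 -m crank '[{"linear":[-0.3,1,0],"rotation":[0,0,0],"jaw":1},{"linear":[-1,3,0],"rotation":[0,0,-2],"jaw":1},{"linear":[-1.5,6,0],"rotation":[0,0,-4],"jaw":1},{"linear":[-2.5,9.5,0],"rotation":[0,0,-6],"jaw":1},{"linear":[-3.5,13,0],"rotation":[0,0,-8],"jaw":1},{"linear":[-4.4,16.5,0],"rotation":[0,0,-10],"jaw":1},{"linear":[-5.3,20,0],"rotation":[0,0,-12],"jaw":1},{"linear":[-6.1,23,0],"rotation":[0,0,-14],"jaw":1}]' > /dev/null
python3 -m crank '[{"linear":[0,0,0],"rotation":[0,0,0],"jaw":1},{"linear":[0,0,0],"rotation":[0,0,0],"jaw":1}]'
python3 go.py 563,277,130,107.8
```

```text
clock: 15.97
eef_pos: [0.5205, 0.1232, 0.1283]
orientation: [-0.123, 0.992, 0.0, -0.001]
force: [0.0, -0.7, -0.8]
finger_gap: 0.398
gripper_force: 60.3
t 15.97 p [520.5 123.2 128.3] yaw 104.1 tilt 0.13 j7 1.37 gap 0.40 F [ 0.  -0.7 -0.8]
563,277,130,107.8 lin [-7.88 13.88 -0.17] rotz -3.7 rows 4.0
```

```bash

python3 -m crank '[{"linear":[-1,2,0],"rotation":[0,0,-2],"jaw":1},{"linear":[-3,5,0],"rotation":[0,0,-4],"jaw":1},{"linear":[-5,8.5,0],"rotation":[0,0,-4],"jaw":1},{"linear":[-6.5,11.5,0],"rotation":[0,0,-4],"jaw":1},{"linear":[-7.5,13.3,0],"rotation":[0,0,-4],"jaw":1},{"linear":[-7.9,13.9,0],"rotation":[0,0,-4],"jaw":1},{"linear":[-7.9,13.9,0],"rotation":[0,0,-4],"jaw":1},{"linear":[-7.9,13.9,0],"rotation":[0,0,-4],"jaw":1}]' > /dev/null
python3 go.py 563,277,45,107.8
python3 - <<'E'
from h import *
snap('wrist','w4.png')
E
```

```text
t 16.63 p [564.2 273.  129. ] yaw 107.9 tilt 0.12 j7 1.24 gap 0.39 F [ 0.6 -0.3 -1.4]
563,277,45,107.8 lin [-0.01  0.42  8.4 ] rotz 0.1 rows 3.0
```

View pics/w4.png

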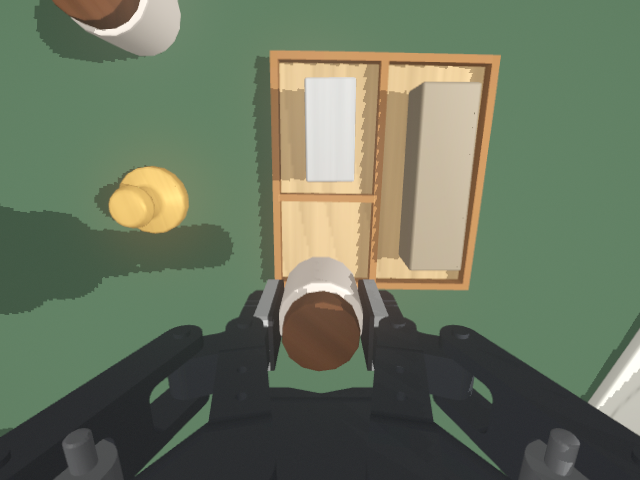

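The wrist view shows the gauge block centred (305–356) and the whetstone flat. The jar is over the small compartment (281–370, rows 203–283), which I cast to get its centre.

```bash
python3 - <<'E'
from h import *
c=calibration('wrist'); P=plane(c,[[280,202],[374,202],[371,282],[281,282]],.014)*1000; print(P.round(),P.mean(0))
E
python3 -m crank '[{"linear":[0,0.2,1],"rotation":[0,0,0],"jaw":1},{"linear":[0,0.4,3],"rotation":[0,0,0],"jaw":1},{"linear":[0,0.4,6],"rotation":[0,0,0],"jaw":1},{"linear":[0,0.4,7.5],"rotation":[0,0,0],"jaw":1},{"linear":[0,0.4,8.2],"rotation":[0,0,0],"jaw":1},{"linear":[0,0.4,8.4],"rotation":[0,0,0],"jaw":1},{"linear":[0,0.4,8.4],"rotation":[0,0,0],"jaw":1}]'
python3 go.py 563,277,33,107.8
```

```text
[[545. 235.  14.]
 [524. 300.  14.]
 [584. 319.  14.]
 [605. 253.  14.]] [564.55833949 276.74176402  14.        ]
clock: 17.27
eef_pos: [0.5634, 0.2778, 0.0459]
orientation: [-0.155, 0.988, -0.0, -0.0]
force: [-0.6, 0.3, -0.2]
finger_gap: 0.395
gripper_force: 60.3
t 17.27 p [563.4 277.8  45.9] yaw 107.9 tilt 0.02 j7 1.21 gap 0.40 F [-0.6  0.3 -0.2]
563,277,33,107.8 lin [ 0.07 -0.07  1.29] rotz 0.1 rows 1.0
```

Spot on. I lower it slowly; the jar should touch near z = 34–35.

```bash

python3 -m crank '[{"linear":[0,0,0.3],"rotation":[0,0,0],"jaw":1},{"linear":[0,0,0.6],"rotation":[0,0,0],"jaw":1},{"linear":[0,0,0.8],"rotation":[0,0,0],"jaw":1},{"linear":[0,0,0.9],"rotation":[0,0,0],"jaw":1},{"linear":[0,0,0.95],"rotation":[0,0,0],"jaw":1},{"linear":[0,0,0.95],"rotation":[0,0,0],"jaw":1}]' | egrep 'eef|^force'
python3 -m crank '[{"linear":[0,0,0.05],"rotation":[0,0,0],"jaw":1},{"linear":[0,0,0.1],"rotation":[0,0,0],"jaw":1},{"linear":[0,0,0.1],"rotation":[0,0,0],"jaw":1}]'| egrep 'eef|^force'
```

```text
eef_pos: [0.5634, 0.2784, 0.0365]
force: [0.8, -0.0, -1.1]
eef_pos: [0.5633, 0.2784, 0.0354]
force: [-0.1, 0.0, -0.1]
```

```bash

python3 -m crank '[{"linear":[0,0,0.05],"rotation":[0,0,0],"jaw":1},{"linear":[0,0,0.08],"rotation":[0,0,0],"jaw":1},{"linear":[0,0,0.08],"rotation":[0,0,0],"jaw":1}]'| egrep 'eef|^force'
python3 -m crank '[{"linear":[0,0,0.04],"rotation":[0,0,0],"jaw":1},{"linear":[0,0,0.06],"rotation":[0,0,0],"jaw":1},{"linear":[0,0,0.06],"rotation":[0,0,0],"jaw":1}]'| egrep 'eef|^force'
```

```text
eef_pos: [0.5634, 0.2785, 0.0351]
force: [-2.4, -1.1, 7.8]
eef_pos: [0.5634, 0.2785, 0.035]
force: [-5.8, -3.1, 17.8]
```

```bash

python3 -m crank '[{"linear":[0,0,-0.1],"rotation":[0,0,0],"jaw":0.4},{"linear":[0,0,-0.1],"rotation":[0,0,0],"jaw":0.4},{"linear":[0,0,-0.1],"rotation":[0,0,0],"jaw":0.4},{"linear":[0,0,-2],"rotation":[0,0,0],"jaw":0.4},{"linear":[0,0,-5],"rotation":[0,0,0],"jaw":0.4},{"linear":[0,0,-9],"rotation":[0,0,0],"jaw":0.4},{"linear":[0,0,-9],"rotation":[0,0,0],"jaw":0},{"linear":[0,0,-9],"rotation":[0,0,0],"jaw":0}]'
python3 go.py 689,-111,120,99.4
```

```text
clock: 19.18
eef_pos: [0.5644, 0.2789, 0.1261]
orientation: [-0.156, 0.988, 0.001, 0.002]
force: [0.7, -0.1, -1.0]
finger_gap: 0.86
gripper_force: 0.0
t 19.18 p [564.4 278.9 126.1] yaw 107.9 tilt 0.22 j7 1.23 gap 0.86 F [ 0.7 -0.1 -1. ]
689,-111,120,99.4 lin [  0.14 -40.93   0.61] rotz 8.5 rows 10.0
```

```bash

python3 -m crank '[{"linear":[0,-33,0],"rotation":[0,0,8],"jaw":0},{"linear":[0,-33,0],"rotation":[0,0,8],"jaw":0},{"linear":[0,-33,0],"rotation":[0,0,8],"jaw":0},{"linear":[0,-33,0],"rotation":[0,0,8],"jaw":0},{"linear":[0,-33,0],"rotation":[0,0,8],"jaw":0},{"linear":[0,-33,0],"rotation":[0,0,8],"jaw":0},{"linear":[0,-33,0],"rotation":[0,0,8],"jaw":0},{"linear":[0,-33,0],"rotation":[0,0,8],"jaw":0}]' >/dev/null
python3 -m crank '[{"linear":[0,0,0],"rotation":[0,0,0],"jaw":0},{"linear":[0,0,0],"rotation":[0,0,0],"jaw":0},{"linear":[0,0,0],"rotation":[0,0,0],"jaw":0}]' >/dev/null
python3 go.py 689,-111,120,99.4
python3 - <<'E'
from h import *
snap('wrist','w5.png')
E
```

```text
t 20.10 p [664.4 -35.1 122.9] yaw 99.9 tilt 0.09 j7 1.63 gap 1.00 F [ 0.3  0.6 -0.2]
689,-111,120,99.4 lin [-1.11 -7.9   0.29] rotz 0.5 rows 2.0
```

View pics/w5.png

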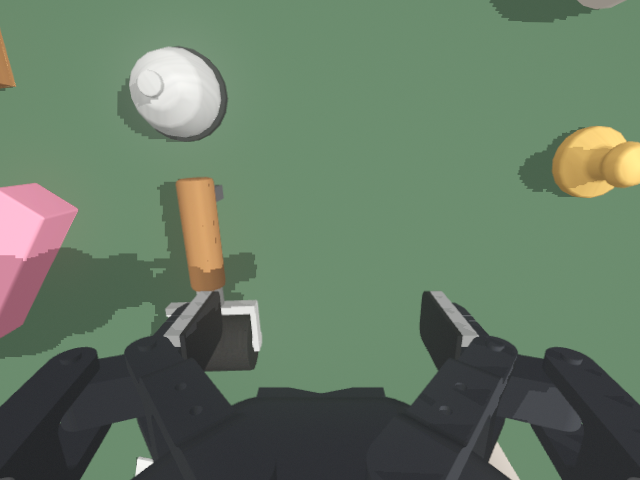

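The brayer handle runs from (196,183) to (207,286), with the roller at +x. I cast that axis at z≈34 mm.

```bash
python3 - <<'E'
from h import *
c=calibration('wrist'); P=plane(c,[[196,183],[207,286]],.034)*1000; d=P[1]-P[0]; print(P.round(1),np.hypot(*d[:2]),np.degrees(np.arctan2(d[1],d[0])), P[0]+d*60/76)
E
```

```text
[[ 633.  -120.6   34. ]
 [ 702.5 -107.7   34. ]] 70.6541919204056 10.52333543571991 [ 687.85797438 -110.38281791   34.        ]
```

```bash

python3 -m crank '[{"linear":[-1,-4,0],"rotation":[0,0,0],"jaw":0},{"linear":[-1.1,-7.9,0],"rotation":[0,0,0],"jaw":0},{"linear":[-1.1,-7.9,1],"rotation":[0,0,0],"jaw":0},{"linear":[-1.1,-7.9,4],"rotation":[0,0,0],"jaw":0},{"linear":[-1.1,-7.9,7],"rotation":[0,0,0],"jaw":0},{"linear":[-1.1,-7.9,9.5],"rotation":[0,0,0],"jaw":0},{"linear":[-1.1,-7.9,9.5],"rotation":[0,0,0],"jaw":0},{"linear":[-1.1,-7.9,9.5],"rotation":[0,0,0],"jaw":0}]' >/dev/null
python3 go.py 688.5,-111,28,100
python3 -m crank '[{"linear":[0,0,0],"rotation":[0,0,0],"jaw":1},{"linear":[0,0,0],"rotation":[0,0,0],"jaw":1},{"linear":[0,0,0],"rotation":[0,0,0],"jaw":1},{"linear":[0,0,0],"rotation":[0,0,0],"jaw":1},{"linear":[0,0,0],"rotation":[0,0,0],"jaw":1},{"linear":[0,0,0],"rotation":[0,0,0],"jaw":1},{"linear":[0,0,0],"rotation":[0,0,0],"jaw":1},{"linear":[0,0,0],"rotation":[0,0,0],"jaw":1}]'
python3 go.py 688.5,-111,130,100 432,-355,130,105
```

```text
t 20.82 p [ 688.8 -110.    28.3] yaw 100.0 tilt 0.13 j7 1.73 gap 1.00 F [-0.2 -0.8  0.7]
688.5,-111,28,100 lin [ 0.04 -0.09  0.03] rotz 0.0 rows 1.0
clock: 21.48
eef_pos: [0.6898, -0.1116, 0.03]
orientation: [-0.087, 0.996, -0.0, 0.0]
force: [-2.3, 0.7, 9.3]
finger_gap: 0.26
gripper_force: 58.1
t 21.48 p [ 689.8 -111.6   30. ] yaw 99.9 tilt 0.05 j7 1.73 gap 0.26 F [-2.3  0.7  9.3]
688.5,-111,130,100 lin [  0.12   0.08 -10.  ] rotz -0.1 rows 3.0
432,-355,130,105 lin [ 29.5  -19.58   0.  ] rotz -5.0 rows 9.0
```

```bash

python3 -m crank '[{"linear":[0,0,-0.5],"rotation":[0,0,0],"jaw":1},{"linear":[0,0,-2],"rotation":[0,0,0],"jaw":1},{"linear":[0,0,-5],"rotation":[0,0,0],"jaw":1},{"linear":[0,0,-8],"rotation":[0,0,0],"jaw":1},{"linear":[0,0,-10],"rotation":[0,0,0],"jaw":1},{"linear":[0,0,-10],"rotation":[0,0,0],"jaw":1}]' >/dev/null
python3 -m crank '[{"linear":[1,-0.6,0],"rotation":[0,0,0],"jaw":1},{"linear":[3,-2,0],"rotation":[0,0,0],"jaw":1},{"linear":[6,-4,0],"rotation":[0,0,-1],"jaw":1},{"linear":[9,-6,0],"rotation":[0,0,-2],"jaw":1},{"linear":[12,-8,0],"rotation":[0,0,-3],"jaw":1},{"linear":[15,-10,0],"rotation":[0,0,-4],"jaw":1},{"linear":[18,-12,0],"rotation":[0,0,-5],"jaw":1},{"linear":[20,-13.3,0],"rotation":[0,0,-5],"jaw":1}]' > /dev/null
python3 -m crank '[{"linear":[0,0,0],"rotation":[0,0,0],"jaw":1},{"linear":[0,0,0],"rotation":[0,0,0],"jaw":1},{"linear":[0,0,0],"rotation":[0,0,0],"jaw":1}]'
python3 go.py 432,-355,130,105
python3 - <<'E'
from h import *
snap('wrist','w6.png')
E
```

```text
clock: 22.9
eef_pos: [0.5153, -0.2766, 0.1289]
orientation: [-0.13, 0.992, 0.0, -0.0]
force: [-0.1, 1.1, -2.0]
finger_gap: 0.262
gripper_force: 58.8
t 22.90 p [ 515.3 -276.6  128.9] yaw 104.9 tilt 0.03 j7 2.11 gap 0.26 F [-0.1  1.1 -2. ]
432,-355,130,105 lin [10.07 -5.43 -0.11] rotz -0.1 rows 3.0
```

View pics/w6.png

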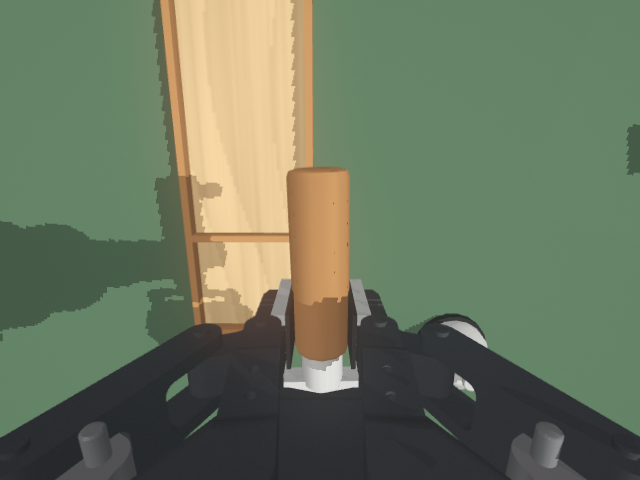

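The held brayer sits level. The tray's divider is at row 238, its left inner wall at (193,238), and its walls at (181,100) and (306,100). I cast these for the axis.

```bash
python3 - <<'E'
from h import *
c=calibration('wrist'); P=plane(c,[[191,238],[180,100],[306,100],[240,238],[170,20],[305,20],[202,326]],.014)*1000; print(P.round(1))
ax=P[0]-P[1]; print('left wall ang',np.degrees(np.arctan2(ax[1],ax[0])), np.degrees(np.arctan2(*(P[6]-P[4])[1::-1])),'width',np.hypot(*(P[1]-P[2])[:2]))
a=np.radians(14.9);x=np.array([np.cos(a),np.sin(a)]);y=np.array([-x[1],x[0]])
C=np.array([482,-342.])
for p in P: print(((p[:2]-C)@x).round(1),((p[:2]-C)@y).round(1))
E
```

```text
[[ 538.3 -370.2   14. ]
 [ 445.1 -392.9   14. ]
 [ 423.5 -311.2   14. ]
 [ 528.8 -334.9   14. ]
 [ 399.3 -406.7   14. ]
 [ 377.6 -323.7   14. ]
 [ 608.9 -350.2   14. ]]
left wall ang 13.65515305477487 15.088924671121093 width 84.45884508915415
47.1 -41.8
-48.8 -39.7
-48.6 44.8
47.1 -5.2
-96.5 -41.2
-96.2 44.6
120.5 -40.5
```

```bash

python3 -m crank '[{"linear":[1,-0.5,0],"rotation":[0,0,0],"jaw":1},{"linear":[4,-2,0],"rotation":[0,0,0],"jaw":1},{"linear":[7,-3.7,0],"rotation":[0,0,0],"jaw":1},{"linear":[9,-4.7,0],"rotation":[0,0,0],"jaw":1},{"linear":[10.1,-5.3,0],"rotation":[0,0,0],"jaw":1},{"linear":[10.1,-5.3,2],"rotation":[0,0,0],"jaw":1},{"linear":[10.1,-5.3,4],"rotation":[0,0,0],"jaw":1},{"linear":[10.1,-5.3,5],"rotation":[0,0,0],"jaw":1}]' >/dev/null
python3 -m crank '[{"linear":[0,0,1],"rotation":[0,0,0],"jaw":1},{"linear":[0,0,2.5],"rotation":[0,0,0],"jaw":1},{"linear":[0,0,3.2],"rotation":[0,0,0],"jaw":1},{"linear":[0,0,3.2],"rotation":[0,0,0],"jaw":1},{"linear":[0,0,3.2],"rotation":[0,0,0],"jaw":1}]'
python3 go.py 431,-354,35,105
```

```text
clock: 24.03
eef_pos: [0.4317, -0.354, 0.0472]
orientation: [-0.13, 0.991, 0.0, -0.0]
force: [0.8, -0.6, -1.5]
finger_gap: 0.257
gripper_force: 58.9
t 24.03 p [ 431.7 -354.    47.2] yaw 105.0 tilt 0.02 j7 2.26 gap 0.26 F [ 0.8 -0.6 -1.5]
431,-354,35,105 lin [0.06 0.02 1.22] rotz -0.0 rows 1.0
```

```bash

python3 -m crank '[{"linear":[0,0,0.3],"rotation":[0,0,0],"jaw":1},{"linear":[0,0,0.6],"rotation":[0,0,0],"jaw":1},{"linear":[0,0,0.9],"rotation":[0,0,0],"jaw":1},{"linear":[0,0,1.05],"rotation":[0,0,0],"jaw":1},{"linear":[0,0,1.1],"rotation":[0,0,0],"jaw":1},{"linear":[0,0,1.1],"rotation":[0,0,0],"jaw":1}]' | egrep 'eef|^force'
python3 -m crank '[{"linear":[0,0,0.05],"rotation":[0,0,0],"jaw":1},{"linear":[0,0,0.1],"rotation":[0,0,0],"jaw":1},{"linear":[0,0,0.1],"rotation":[0,0,0],"jaw":1}]'| egrep 'eef|^force'
```

```text
eef_pos: [0.4313, -0.3542, 0.0359]
force: [-0.3, -1.0, -2.4]
eef_pos: [0.4314, -0.3542, 0.035]
force: [0.2, 0.2, -2.7]
```

```bash

python3 -m crank '[{"linear":[0,0,0.04],"rotation":[0,0,0],"jaw":1},{"linear":[0,0,0.07],"rotation":[0,0,0],"jaw":1},{"linear":[0,0,0.07],"rotation":[0,0,0],"jaw":1}]' | egrep 'eef|^force'
python3 -m crank '[{"linear":[0,0,0.04],"rotation":[0,0,0],"jaw":1},{"linear":[0,0,0.07],"rotation":[0,0,0],"jaw":1},{"linear":[0,0,0.07],"rotation":[0,0,0],"jaw":1}]'| egrep 'eef|^force'
```

```text
eef_pos: [0.4314, -0.3543, 0.0343]
force: [0.5, -0.1, -1.3]
eef_pos: [0.4314, -0.3543, 0.034]
force: [-2.0, 2.6, 7.5]
```

```bash

python3 -m crank '[{"linear":[0,0,0],"rotation":[0,0,0],"jaw":0.5},{"linear":[0,0,0],"rotation":[0,0,0],"jaw":0.5},{"linear":[0,0,0],"rotation":[0,0,0],"jaw":0.5},{"linear":[0,0,-2],"rotation":[0,0,0],"jaw":0.5},{"linear":[0,0,-5],"rotation":[0,0,0],"jaw":0.5},{"linear":[0,0,-9],"rotation":[0,0,0],"jaw":0.5},{"linear":[0,0,-10],"rotation":[0,0,0],"jaw":0},{"linear":[0,0,-10],"rotation":[0,0,0],"jaw":0}]'
python3 go.py 453.5,107.5,130,105
python3 - <<'E'
from h import *
snap('wrist','w7.png')
E
```

```text
clock: 25.95
eef_pos: [0.4327, -0.3553, 0.1368]
orientation: [-0.13, 0.992, -0.002, 0.002]
force: [0.9, -0.5, -0.1]
finger_gap: 0.76
gripper_force: 0.0
t 25.95 p [ 432.7 -355.3  136.8] yaw 104.9 tilt 0.30 j7 2.29 gap 0.76 F [ 0.9 -0.5 -0.1]
453.5,107.5,130,105 lin [-13.92  44.19   0.68] rotz -0.1 rows 12.0
```

View pics/w7.png

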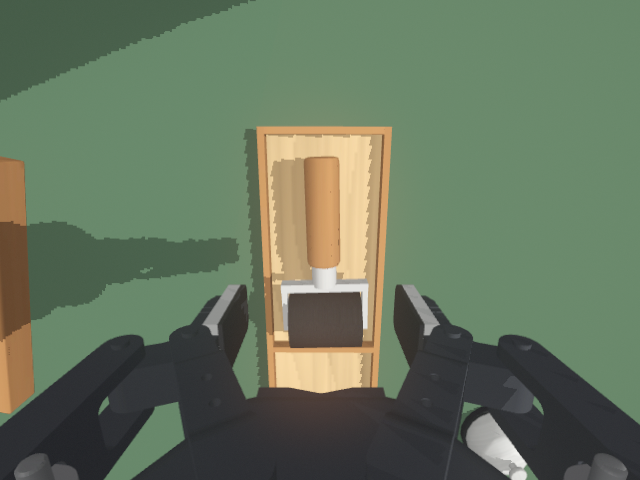

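The brayer lies in the long compartment: handle end at (321,157), wall at row 134, roller end near row 346 and divider at 348. I check that gap numerically while I go on to the large jar.

```bash
python3 - <<'E'
from h import *
c=calibration('wrist'); a=np.radians(14.9);x=np.array([np.cos(a),np.sin(a)])
for uv,z in [((321,157),.034),((321,134),.014),((325,346),.030),((325,345),.014)]: print((plane(c,[uv],z)[0,:2]*1000-[480,-341])@x)
E
python3 -m crank '[{"linear":[-10,31.7,0.5],"rotation":[0,0,0],"jaw":0},{"linear":[-10,31.7,0.5],"rotation":[0,0,0],"jaw":0},{"linear":[-10,31.7,0.5],"rotation":[0,0,0],"jaw":0},{"linear":[-10,31.7,0.5],"rotation":[0,0,0],"jaw":0},{"linear":[-10,31.7,0.5],"rotation":[0,0,0],"jaw":0},{"linear":[-10,31.7,0.5],"rotation":[0,0,0],"jaw":0},{"linear":[-10,31.7,0.5],"rotation":[0,0,0],"jaw":0},{"linear":[-10,31.7,0.5],"rotation":[0,0,0],"jaw":0}]' >/dev/null
python3 -m crank '[{"linear":[0,0,0],"rotation":[0,0,0],"jaw":0},{"linear":[0,0,0],"rotation":[0,0,0],"jaw":0},{"linear":[0,0,0],"rotation":[0,0,0],"jaw":0}]' >/dev/null
python3 go.py 453.5,107.5,130,105 453.5,107.5,30,105
python3 - <<'E'
from h import *
c,p,d=snap('wrist')
P=cloud(c,d); m=(P[...,2]>.05)&(P[...,2]<.065)&(P[...,1]>.07)&(P[...,1]<.16)&(P[...,0]>.4)&(P[...,0]<.52)
q=P[m][:,:2]; print(len(q), (cv2.minEnclosingCircle((q*1000).astype(np.float32))) if len(q) else '')
E
```

```text
-111.25728516937056
-126.34990946722804
32.809423387778395
42.407772745749256
t 26.92 p [445.9 -22.4 127.9] yaw 105.0 tilt 0.08 j7 1.61 gap 1.00 F [-0.   0.6 -0.9]
453.5,107.5,130,105 lin [-4.09 12.35 -0.21] rotz -0.0 rows 4.0
453.5,107.5,30,105 lin [ 0.  0. 10.] rotz -0.0 rows 3.0
3590 ((453.39239501953125, 111.34933471679688), 23.652751922607422)
```

```bash

python3 -m crank '[{"linear":[-4.2,12.6,0],"rotation":[0,0,0],"jaw":0},{"linear":[-4.2,12.6,0],"rotation":[0,0,0],"jaw":0},{"linear":[-4.2,12.6,0],"rotation":[0,0,0],"jaw":0},{"linear":[-4.2,12.6,0],"rotation":[0,0,0],"jaw":0},{"linear":[-4.2,12.6,0],"rotation":[0,0,0],"jaw":0},{"linear":[-4.2,12.6,0],"rotation":[0,0,0],"jaw":0}]' >/dev/null
python3 go.py 453.5,110,30,105
python3 -m crank '[{"linear":[0,0,2],"rotation":[0,0,0],"jaw":0},{"linear":[0,0,4],"rotation":[0,0,0],"jaw":0},{"linear":[0,0,6],"rotation":[0,0,0],"jaw":0},{"linear":[0,0,8],"rotation":[0,0,0],"jaw":0},{"linear":[0,0,9.7],"rotation":[0,0,0],"jaw":0},{"linear":[0,0,9.7],"rotation":[0,0,0],"jaw":0},{"linear":[0,0,9.7],"rotation":[0,0,0],"jaw":0}]'
python3 -m crank '[{"linear":[0,0,0],"rotation":[0,0,0],"jaw":1},{"linear":[0,0,0],"rotation":[0,0,0],"jaw":1},{"linear":[0,0,0],"rotation":[0,0,0],"jaw":1},{"linear":[0,0,0],"rotation":[0,0,0],"jaw":1},{"linear":[0,0,0],"rotation":[0,0,0],"jaw":1},{"linear":[0,0,0],"rotation":[0,0,0],"jaw":1},{"linear":[0,0,0],"rotation":[0,0,0],"jaw":1}]'
python3 go.py 453.5,110,130,105 565.5,-318,130,105
```

```text
t 27.47 p [454.5 109.3 128.3] yaw 104.9 tilt 0.05 j7 1.34 gap 1.00 F [ 0.8 -0.3  0.5]
453.5,110,30,105 lin [0.08 0.1  9.83] rotz -0.1 rows 3.0
clock: 28.05
eef_pos: [0.4542, 0.1085, 0.0313]
orientation: [-0.129, 0.992, -0.0, -0.001]
force: [0.6, -0.2, 0.8]
finger_gap: 1.001
gripper_force: 0.0
clock: 28.63
eef_pos: [0.4551, 0.1103, 0.033]
orientation: [-0.13, 0.992, -0.0, 0.001]
force: [-4.0, -2.1, 21.0]
finger_gap: 0.59
gripper_force: 58.7
t 28.63 p [455.1 110.3  33. ] yaw 104.9 tilt 0.11 j7 1.28 gap 0.59 F [-4.  -2.1 21. ]
453.5,110,130,105 lin [ 0.16  0.02 -9.7 ] rotz -0.1 rows 3.0
565.5,-318,130,105 lin [  0.26 -44.24   0.  ] rotz -0.0 rows 11.0
```

```bash

python3 -m crank '[{"linear":[0,0,-0.5],"rotation":[0,0,0],"jaw":1},{"linear":[0,0,-2],"rotation":[0,0,0],"jaw":1},{"linear":[0,0,-5],"rotation":[0,0,0],"jaw":1},{"linear":[0,0,-8],"rotation":[0,0,0],"jaw":1},{"linear":[0,0,-10],"rotation":[0,0,0],"jaw":1},{"linear":[0,0,-10],"rotation":[0,0,0],"jaw":1}]' >/dev/null
python3 -m crank '[{"linear":[0,-1,0],"rotation":[0,0,0],"jaw":1},{"linear":[0,-3,0],"rotation":[0,0,0],"jaw":1},{"linear":[0,-6,0],"rotation":[0,0,0],"jaw":1},{"linear":[0,-9.5,0],"rotation":[0,0,0],"jaw":1},{"linear":[0,-13,0],"rotation":[0,0,0],"jaw":1},{"linear":[0,-16.5,0],"rotation":[0,0,0],"jaw":1},{"linear":[0,-20,0],"rotation":[0,0,0],"jaw":1},{"linear":[0,-23,0],"rotation":[0,0,0],"jaw":1}]' > /dev/null
python3 -m crank '[{"linear":[0,-3,0],"rotation":[0,0,0],"jaw":1},{"linear":[0,-6,0],"rotation":[0,0,0],"jaw":1},{"linear":[0,-9.5,0],"rotation":[0,0,0],"jaw":1},{"linear":[0,-13,0],"rotation":[0,0,0],"jaw":1},{"linear":[0,-16,0],"rotation":[0,0,0],"jaw":1},{"linear":[0,-18,0],"rotation":[0,0,0],"jaw":1},{"linear":[0,-18,0],"rotation":[0,0,0],"jaw":1},{"linear":[0,-18,0],"rotation":[0,0,0],"jaw":1}]'
python3 go.py 565.5,-318,48,105
```

```text
clock: 30.47
eef_pos: [0.5589, -0.2873, 0.1302]
orientation: [-0.129, 0.992, 0.0, -0.001]
force: [0.1, 0.4, -2.6]
finger_gap: 0.587
gripper_force: 63.4
t 30.47 p [ 558.9 -287.3  130.2] yaw 104.8 tilt 0.11 j7 2.10 gap 0.59 F [ 0.1  0.4 -2.6]
565.5,-318,48,105 lin [ 0.15 -3.14  8.22] rotz -0.2 rows 3.0
```

```bash

python3 -m crank '[{"linear":[0,-1.5,0],"rotation":[0,0,0],"jaw":1},{"linear":[0.2,-3.1,0],"rotation":[0,0,0],"jaw":1},{"linear":[0.2,-3.1,2],"rotation":[0,0,0],"jaw":1},{"linear":[0.2,-3.1,4],"rotation":[0,0,0],"jaw":1},{"linear":[0.2,-3.1,6],"rotation":[0,0,0],"jaw":1},{"linear":[0.2,-3.1,7.5],"rotation":[0,0,0],"jaw":1},{"linear":[0.2,-3.1,8],"rotation":[0,0,0],"jaw":1},{"linear":[0.2,-3.1,8],"rotation":[0,0,0],"jaw":1}]' >/dev/null
python3 go.py 565.5,-318,38,105
python3 - <<'E'
from h import *
snap('scene','s2.png')
E
```

```text
t 31.13 p [ 565.2 -315.1   50.1] yaw 105.0 tilt 0.17 j7 2.12 gap 0.59 F [ 0.1 -0.2 -2.3]
565.5,-318,38,105 lin [ 0.05 -0.29  1.21] rotz -0.0 rows 1.0
```

View pics/s2.png

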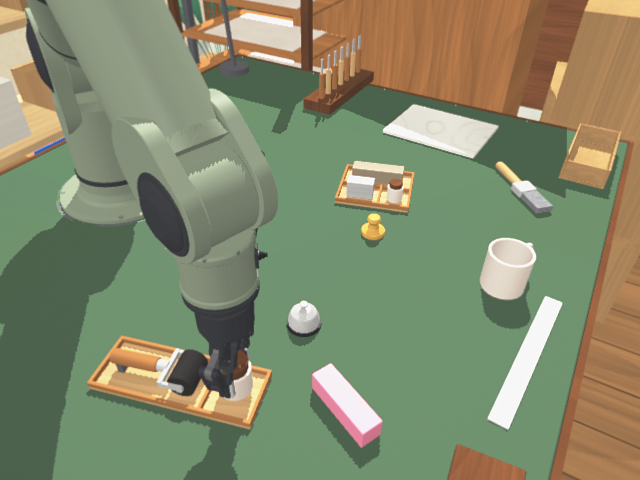

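The scene shows the first kit complete around (376,185). The brayer is in place, and the large jar is above its short compartment at (235,385). I lower it now.

```bash

python3 -m crank '[{"linear":[0,-0.2,0.3],"rotation":[0,0,0],"jaw":1},{"linear":[0,-0.2,0.6],"rotation":[0,0,0],"jaw":1},{"linear":[0,-0.2,0.9],"rotation":[0,0,0],"jaw":1},{"linear":[0,-0.2,1.05],"rotation":[0,0,0],"jaw":1},{"linear":[0,-0.2,1.1],"rotation":[0,0,0],"jaw":1},{"linear":[0,-0.2,1.1],"rotation":[0,0,0],"jaw":1}]' | egrep 'eef|^force'
python3 -m crank '[{"linear":[0,0,0.05],"rotation":[0,0,0],"jaw":1},{"linear":[0,0,0.08],"rotation":[0,0,0],"jaw":1},{"linear":[0,0,0.08],"rotation":[0,0,0],"jaw":1}]'| egrep 'eef|^force'
```

```text
eef_pos: [0.5667, -0.3181, 0.0406]
force: [-0.2, 0.9, -2.6]
eef_pos: [0.5667, -0.3182, 0.0399]
force: [0.0, 0.1, -2.0]
```

```bash

python3 -m crank '[{"linear":[0,0,0.05],"rotation":[0,0,0],"jaw":1},{"linear":[0,0,0.1],"rotation":[0,0,0],"jaw":1},{"linear":[0,0,0.15],"rotation":[0,0,0],"jaw":1},{"linear":[0,0,0.15],"rotation":[0,0,0],"jaw":1}]' | egrep 'eef|^force'
python3 -m crank '[{"linear":[0,0,0.05],"rotation":[0,0,0],"jaw":1},{"linear":[0,0,0.1],"rotation":[0,0,0],"jaw":1},{"linear":[0,0,0.1],"rotation":[0,0,0],"jaw":1}]'| egrep 'eef|^force'
```

```text
eef_pos: [0.5666, -0.3181, 0.0382]
force: [-0.0, -0.1, -3.0]
eef_pos: [0.5666, -0.3182, 0.0372]
force: [-0.1, -0.4, -2.2]
```

```bash

python3 -m crank '[{"linear":[0,0,0.03],"rotation":[0,0,0],"jaw":1},{"linear":[0,0,0.06],"rotation":[0,0,0],"jaw":1},{"linear":[0,0,0.06],"rotation":[0,0,0],"jaw":1}]' | egrep 'eef|^force'
python3 -m crank '[{"linear":[0,0,0.03],"rotation":[0,0,0],"jaw":1},{"linear":[0,0,0.06],"rotation":[0,0,0],"jaw":1},{"linear":[0,0,0.06],"rotation":[0,0,0],"jaw":1}]'| egrep 'eef|^force'
```

```text
eef_pos: [0.5666, -0.3182, 0.0371]
force: [-3.3, 2.1, 4.9]
eef_pos: [0.5666, -0.3182, 0.0371]
force: [-6.2, 2.9, 14.8]
```

Contact. I release, lift clear and check.

```bash

python3 -m crank '[{"linear":[0,0,-0.1],"rotation":[0,0,0],"jaw":0.15},{"linear":[0,0,-0.1],"rotation":[0,0,0],"jaw":0.15},{"linear":[0,0,-0.1],"rotation":[0,0,0],"jaw":0.15},{"linear":[0,0,-2],"rotation":[0,0,0],"jaw":0.15},{"linear":[0,0,-5],"rotation":[0,0,0],"jaw":0.15},{"linear":[0,0,-9],"rotation":[0,0,0],"jaw":0.15},{"linear":[0,0,-12],"rotation":[0,0,0],"jaw":0.15},{"linear":[0,0,-15],"rotation":[0,0,0],"jaw":0.15}]' >/dev/null
python3 -m crank '[{"linear":[0,10,-3],"rotation":[0,0,0],"jaw":0},{"linear":[0,10,-3],"rotation":[0,0,0],"jaw":0},{"linear":[0,10,-3],"rotation":[0,0,0],"jaw":0},{"linear":[0,10,-3],"rotation":[0,0,0],"jaw":0},{"linear":[0,10,-3],"rotation":[0,0,0],"jaw":0},{"linear":[0,10,-3],"rotation":[0,0,0],"jaw":0}]' 
python3 - <<'E'
from h import *
a=snap('scene')[1][140:460,70:470]; b=snap('side')[1][130:480,150:600]
o=np.hstack([cv2.resize(a,(400,320)),cv2.resize(b,(400,311))[:311] if 0 else cv2.resize(b,(400,320))]); cv2.imwrite('pics/fin.png',o)
E
```

```text
clock: 34.18
eef_pos: [0.541, -0.2222, 0.2161]
orientation: [-0.13, 0.992, -0.0, 0.0]
force: [0.2, -0.5, -0.8]
finger_gap: 1.005
gripper_force: 0.0
```

View pics/fin.png

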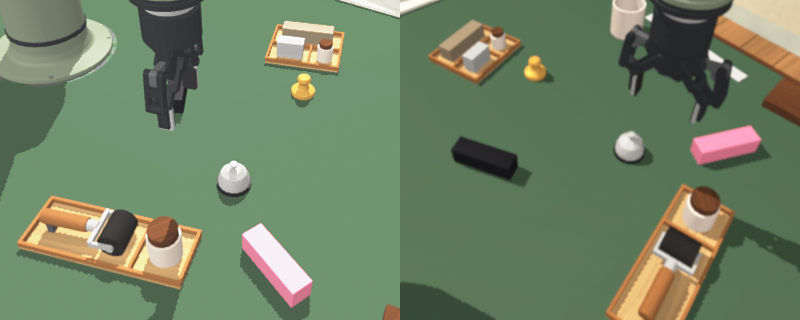

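Both kits are complete: the large jar stands upright at (164,240) in the left view, and the bell, paperweight and decoys have not moved. The gripper is open and clear of everything.

```bash
python3 -m crank '[{"linear":[0,0,0],"rotation":[0,0,0],"jaw":0},{"linear":[0,0,0],"rotation":[0,0,0],"jaw":0},{"linear":[0,0,0],"rotation":[0,0,0],"jaw":0},{"linear":[0,0,0],"rotation":[0,0,0],"jaw":0}]' >/dev/null; python3 -c "
from rig import *
print(sign_off())"
```

```text
the job is handed in; nothing more can be done
None
```

Both kits are made up with every item in its own compartment and both jars upright, the bell and paperweight were left where they stood, and I handed the job in at about 34.5 s of the 136 s allowed.

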